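Close and lock the filter hatch of a welding fume extractor

ROBOT

A 6-joint arm with a two-finger parallel gripper is mounted at the origin on the work surface. World frame = base frame: x ahead of the robot, y to its left, z up, the work surface at z = 0. Lengths are in mm, angles in rad, forces in N, time in s.
With the tool pointing down it reaches from about 350 to 975 mm from the base axis. Payload 7.1 kg.
Tool frame: the origin (TCP) lies on the front face of the gripper's body, between the roots of the fingers; the fingertips stand 80 mm ahead of it and the grasp point (between the pads) lies 61 mm ahead of it (env.tips_ahead is the distance from the TCP to the fingertips, in mm); z points along the fingers, y is the direction in which the jaws open and shut (so a half turn about z gives the same grasp; the last joint's range is limited). The gripper opens to 88 mm and grips with 3 to 60 N. Pads are 20 mm wide; open, the fingers measure 115 mm over their backs; the gripper's body (75 mm by 178 mm) begins 61 mm behind the grasp point.
Start: joints at [1.255, 0.423, 1.63, -0, 1.089, -0.019], TCP at [182.757, 597.667, 302.675] pointing down, gripper open.
Joint ranges: [-3, 3], [-0.9, 2.11], [0.09, 2.58], [-1.31, 4.45], [0.11, 2.69], [-2.54, 2.54]. Speed limits (rad/s): [2.39, 2.39, 3.01, 3.14, 3.14, 3.14].

INTERFACE

Orientations are given as a unit quaternion [x, y, z, w].
In Python, from station import env, set_gripper, viewer, workorder gives the robot as it stands. Calls block until the motion is done:
- env.reach(position, orientation): joint-space move of the TCP to a pose.
- env.move_l(position, rot=None, rate=150, f_stop=None): straight line of the TCP; rot=None keeps the orientation; rate is the mean speed in mm/s. With f_stop (N) it stops when the force on the tool has changed by that much, and returns True; else False.
- env.move_joints(angles): joint-space move.
- set_gripper(opening): finger opening in mm; the grip force is fixed at half the most; returns when the fingers have stopped.
- env.hold(seconds).
- env.ik(position, orientation): joint angles nearest the present ones, or None.
- env.read_state(): the state.
- viewer.camera(name): name is "scene" or "top" or "wrist"; returns the picture (400x640x3 uint8, blue, green, red); there is no depth.
- viewer.camera_params(name): a dict with "fx", "fy", "cx", "cy" (pixels), "dist" ([k1, k2, p1, p2, k3] as OpenCV has them; the pictures are not rectified), "pose" (4x4, takes a point from camera to world coordinates); the wrist camera has in their place "tool_from_camera" (4x4, takes a point from camera to tool coordinates, whose origin is the TCP and whose axes are the flange's). Camera axes: x right, y up, looking along -z (the intrinsics and any distortion apply to the point x, -y, -z); pixel columns grow to the right and rows downward; lengths in mm; the calibration is good to about 2 mm. A picture is of the moment at which its call begins: read the wrist's pose just before it. camera_params takes no time and is no camera call.
A pose or a line that the arm cannot do raises env.IKError and nothing moves.
- workorder.sign_off(): hands the job in, once; it reports no verdict.
The state is a dict: "time_s": time; "qpos": joint angles; "dq": joint speeds; "tau": joint torques, N m; "tool_pos": TCP position; "orientation": TCP orientation; "force": force on the tool from outside, world axes, zero at the start; "wrist_torque": the same for the moment, N m; "width": finger opening in mm.
Only numpy, scipy, OpenCV 4.12 (cv2) and the standard library are available. Lean on these libraries where they do the work, as an engineer would, in place of code of your own. Each camera call takes 0.05 s, during which the arm holds its last target.

TASK

The fume extractor's filter hatch has been left ajar: push it down shut with your fingertips, then set a fingertip in the slot of the red quarter-turn fastener and turn it clockwise, all the way to its stop, so that the hatch stays locked down. Do not swing the hatch up and open, lift nothing, and leave the tin, spray can, pipe stub and wire brush where they are.

Things in the scene. Friction and masses are not known exactly. Their poses are not given: they have to be found in the camera images.
- extractor: Bench-top welding fume extractor, fixed, white below, orange above, 300 (x) x 400 (y) x 180 mm high. Origin at the centre of its underside; x from its front (louvres, switch panel) to its back, y to its left, z up. In its top lies a grey hatch, 270 x 270 x 10 mm, hinged along its back edge; shut, it covers x -140 to 130, y -185 to 85 mm, upper face at z = 194 mm.
- hatch_hinge (a point): Middle of the hatch's hinge line, fixed on the extractor at x = 130, y = -50, z = 184 mm in its frame, axes as the extractor's; the hinge line runs along y, level with the hatch's underside. The hatch turns about it, its front edge rising.
- hatch (a joint): Opening of the hatch, rad: 0 fully down, growing as its front rises (starts 0.12 to 0.35). A stiff hinge holds it where it is left. Pushing it down at the front takes about 2 N; over the last 6 mm a rubber strip under the front edge resists, about 15 N when fully down. Let go unlocked, the hatch springs back up 3 to 5 mm at the front; locked, it stays within 2 to 3 mm of fully down.
- hatch_front (a point): Middle of the hatch's front upper edge, 270 mm from the hinge line; moves with the hatch, x along the hatch from front to hinge, y along the edge, z square to the hatch. The hatch's upper face is flat and free more than 62 mm to either side of the fastener's axis.
- cam (a joint): Turn of the fastener, rad: 0 open (slot parallel to the hinge), growing clockwise seen from above to its stop at 1.57, locked (slot from front to hinge). Starts 0 to 0.25; stays where it is left; turning takes about 0.15 N m, more at the end. From about 1.0 on, its steel tongue passes under a fixed bar and draws the hatch down if that is within 5 mm of shut; if higher, the tongue fouls the bar.
- slot (a point): Centre of the slot's floor, on the fastener's axis, 65 mm behind the hatch's front edge (205 mm from the hinge line), 3 mm above the hatch's upper face; z is the axis, square to the hatch, y runs along the slot and turns with it. The fastener is a red disc of 98 mm diameter, crossed by one straight slot 40 mm wide and 14 mm deep over its whole diameter, a white line along the slot's floor.
- ring (a point): Centre of the black fixed ring round the red fastener, at the height of its top, 17 mm above the hatch's upper face, level with the top of the red cheeks; inside diameter 104, outside 120 mm. The fastener can be turned only from inside the slot. On the hatch outside the ring, two red dots show the slot's open direction and a green dot on the hinge side the locked one.
- dip_tin: Blue tin with a yellow top, 68 mm diameter, 46 mm high, standing loose on the orange deck left of the hatch, 180 mm above the bench; origin at the centre of its underside. To be left alone.
- spray_can: Aluminium and green spray can, 52 mm diameter, 150 mm high, standing on the bench to one side of the extractor; origin at the centre of its underside. To be left alone.
- pipe_stub: Dark steel pipe stub, 48 mm diameter, 75 mm high, standing on the bench to one side of the extractor; origin at the centre of its underside. To be left alone.
- wire_brush: Wire brush lying on its side on the bench to the right of the extractor, wooden back 220 x 16 x 26 mm (x along it), steel bristles to one side; origin at the middle of its underside. To be left alone.

How it is judged:
By the outcome, as a careful person would: the job done as asked, in the order asked, and still so for the second after the job is handed in, with the robot touching nothing.
It also fails if it takes over 48 s, if anything falls off the work surface, if the arm or the gripper's body presses on something with over 40 N, if the wrist force passes 120 N, or if a joint passes its speed limit or range.

## Working session

There is one attempt and no reset: what is moved stays moved. The work goes in short steps, each a Python script; the robot and the scene stay as the last script left them, time stands still between calls to the robot, and variables do not carry over. Pictures are saved under pics/ and viewed, and the job is handed in when it is done.

```bash
ls; mkdir -p pics; python3 - <<'E'
from station import env, set_gripper, viewer, workorder
import cv2
for n in ["scene","top","wrist"]:
    cv2.imwrite(f"pics/a_{n}.png",viewer.camera(n))
    print(n,viewer.camera_params(n))
print(env.read_state(), env.tips_ahead)
E
```

```text
pics
scene {'fx': 375.4836895845393, 'fy': 375.4836895845393, 'cx': 324.67206875106586, 'cy': 197.2706499373133, 'dist': array([-0.07661031,  0.        ,  0.        ,  0.        ,  0.        ]), 'pose': array([[ 2.58643706e-01, -7.79733245e-01,  5.70192512e-01,
         1.11050768e+03],
       [ 9.65968429e-01,  2.07002327e-01, -1.55096843e-01,
        -1.70336427e+02],
       [ 2.90298771e-03,  5.90902787e-01,  8.06737547e-01,
         8.76296463e+02],
       [ 0.00000000e+00,  0.00000000e+00,  0.00000000e+00,
         1.00000000e+00]])}
top {'fx': 402.4025055877013, 'fy': 402.4025055877013, 'cx': 321.14729657046007, 'cy': 198.91929425844447, 'dist': array([-0.06815102,  0.        ,  0.        ,  0.        ,  0.        ]), 'pose': array([[ 6.52520993e-03,  9.80766243e-01, -1.95076904e-01,
         3.64109728e+02],
       [-9.99970053e-01,  5.58802170e-03, -5.35415243e-03,
        -2.00503025e+01],
       [-4.16107799e-03,  1.95105999e-01,  9.80773335e-01,
         1.33426140e+03],
       [ 0.00000000e+00,  0.00000000e+00,  0.00000000e+00,
         1.00000000e+00]])}
wrist {'fx': 339
[... 512 characters left out ...]
      1.00000000e+00]])}
{'time_s': 0.15, 'qpos': array([ 1.25501528e+00,  4.23693494e-01,  1.63047214e+00,  2.35562365e-06,
        1.08857658e+00, -1.89912922e-02]), 'dq': array([ 0.00030112, -0.00359324, -0.00244533,  0.00054398, -0.00159791,
       -0.00085846]), 'tau': array([-2.42491597e-04, -5.44985318e+01, -2.73917395e+01,  6.44028978e-02,
        2.05123576e-02, -2.87869227e-05]), 'tool_pos': array([182.65411052, 597.38438635, 302.07923099]), 'orientation': array([ 1.47851359e-01,  9.89009426e-01, -5.66571942e-04, -9.67900355e-05]), 'force': array([ 0.12268949, -0.23491535, -0.33839192]), 'wrist_torque': array([-0.00869008, -0.00930634,  0.01039017]), 'width': 87.9960885168516} 80.0
```

View pics/a_scene.png

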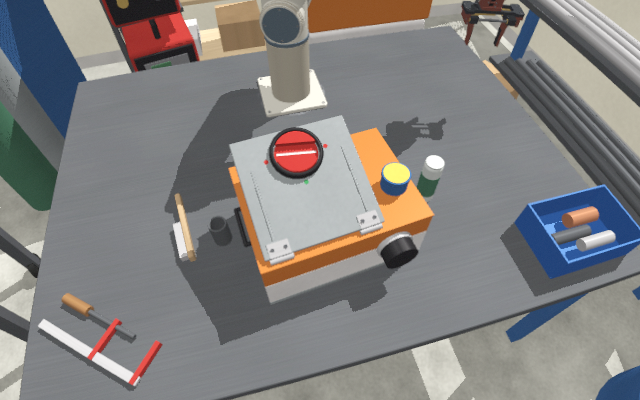

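View pics/a_top.png

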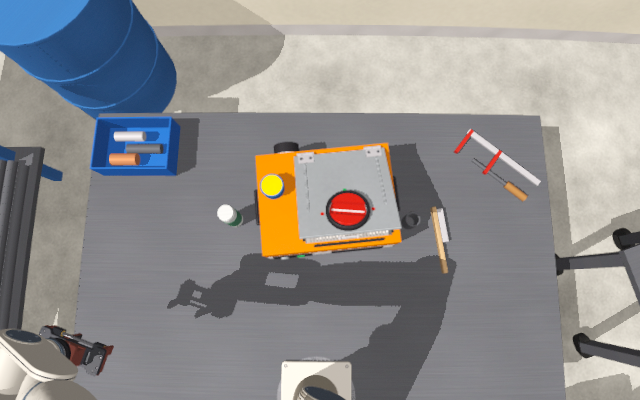

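View pics/a_wrist.png

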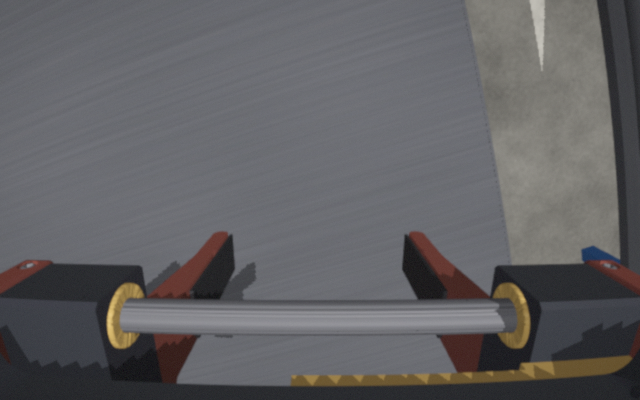

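```bash
python3 - <<'E'
import cv2
a=cv2.imread("pics/a_top.png")[130:270,240:460]; cv2.imwrite("pics/b_top.png",cv2.resize(a,None,fx=3.6,fy=3.6,interpolation=cv2.INTER_CUBIC))
a=cv2.imread("pics/a_scene.png")[110:305,220:440]; cv2.imwrite("pics/b_scene.png",cv2.resize(a,None,fx=3,fy=3,interpolation=cv2.INTER_CUBIC))
E
```

```text
(no output)
```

View pics/b_top.png

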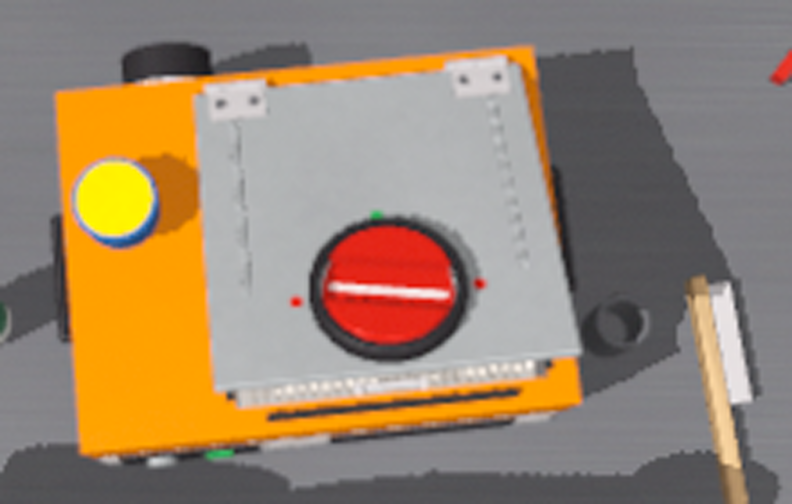

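View pics/b_scene.png

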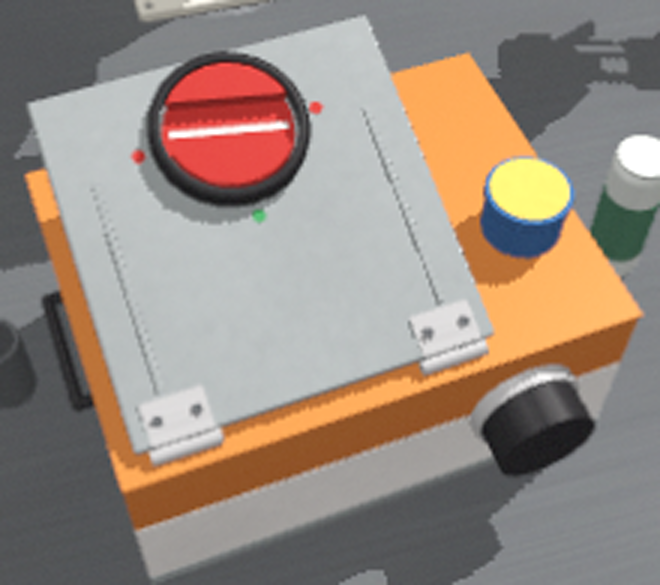

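```bash
cat > h.py <<'E'
import numpy as np, cv2
from scipy.optimize import least_squares
from scipy.spatial.transform import Rotation as R
def proj(P,cp,pose):
    P=np.atleast_2d(P); C=(P-pose[:3,3])@pose[:3,:3]
    C=C*[1,-1,-1]
    K=np.array([[cp['fx'],0,cp['cx']],[0,cp['fy'],cp['cy']],[0,0,1]])
    return cv2.projectPoints(C.reshape(-1,1,3),np.zeros(3),np.zeros(3),K,np.array(cp['dist']))[0].reshape(-1,2)
def hatch_pt(p,th):  # p in (dist behind hinge -> x negative to front, y from hinge mid, z from underside) -> extractor
    p=np.atleast_2d(p); c,s=np.cos(th),np.sin(th)
    x,y,z=p.T
    # front (x<0) rises with th
    return np.c_[130+c*x+s*z, -50+y, 184-s*x+c*z]
def ext(p,X):
    r=R.from_euler('z',X[2]).as_matrix(); return p@r.T+[X[0],X[1],0]
E
cat > fit.py <<'E'
from h import *
from station import viewer
top=viewer.camera_params('top'); sc=viewer.camera_params('scene')
deck=dict(bl=(150,200,180),br=(150,-200,180),fl=(-150,200,180),fr=(-150,-200,180))
hat=dict(hbl=(0,135,10),hbr=(0,-135,10),hfl=(-270,135,10),hfr=(-270,-135,10),ring=(-205,0,27))
T=dict(bl=(58,92),br=(533,47),fr=(580,402),fl=(80,453),hbl=(195,92),hbr=(520,63),hfr=(580,353),hfl=(217,390),ring=(390,287),dr=(480,284),dl=(296,301),dg=(377,216),la=(330,288),lb=(448,294))
S=dict(hfr=(28,103),hfl=(367,15),hbl=(492,333),hbr=(137,450),bl=(642,315),br=(125,490),fl=(470,54),fr=(27,175),ring=(229,127),dr=(139,157),dl=(316,107),dg=(259,216),la=(289,126),lb=(168,134))
def pt(k,X):
    th,rd,cam,ll=X[3:7]
    if k in deck: return ext(np.array([deck[k]],float),X)
    if k in hat: return ext(hatch_pt(hat[k],th),X)
    q=dict(dr=(-205,-rd,10),dl=(-205,rd,10),dg=(-205+rd,0,10),
      # clockwise from above: +y -> +x
      la=(-205+ll*np.sin(cam),ll*np.cos(cam),13),lb=(-205-ll*np.sin(cam),-ll*np.cos(cam),13))[k]
    return ext(hatch_pt(q,th),X)
def res(X,full=False):
    out=[];names=[]
    for D,cp,sc_,off in ((T,top,3.6,(240,130)),(S,sc,3,(220,110))):
        for k,v in D.items():
            e=proj(pt(k,X),cp,cp['pose'])[0]-(np.array(v)/sc_+off)
            out+=list(e);names.append((k,e.round(1)))
    return names if full else np.array(out)
best=None
for x0 in ([600,-30,-.1,.2,66,.1,45],[600,-30,.1,.2,66,.1,45]):
    r=least_squares(res,x0,loss='soft_l1')
    if best is None or r.cost<best.cost: best=r
X=best.x; print(X.round(3),best.cost); 
for n in res(X,True): print(n[0],n[1])
np.save('X.npy',X)
print('ring',pt('ring',X),'front',ext(hatch_pt((-270,0,10),X[3]),X))
print('shut slot',ext(hatch_pt((-205,0,13),0),X))
E
python3 fit.py
```

```text
[ 5.98555e+02 -2.79540e+01  1.02000e-01  3.32000e-01  6.93240e+01
  1.99000e-01  4.45920e+01] 16.44241784736295
bl [-1.3 -0.7]
br [-0.9 -0.5]
fr [-0.7  0.1]
fl [-0.8 -0.7]
hbl [-1.1 -0.4]
hbr [-0.9 -0.6]
hfr [-0.4  0.1]
hfl [-1.7 -0.3]
ring [-1.4 -1.3]
dr [-1.1  0.2]
dl [-0.9  0.3]
dg [-0.9 -0.2]
la [-1.3 -0.4]
lb [-1.1  0.6]
hfr [-1.3  0.1]
hfl [-0.9 -0.1]
hbl [ 0.8 -0.1]
hbr [-1.8  1. ]
bl [-0.7 -0.3]
br [-1.9  0.1]
fl [-0.9 -0.8]
fr [-1. -1.]
ring [-0.5 -1.6]
dr [-1.  0.]
dl [-0.7  0.4]
dg [-0.8 -0. ]
la [-0.9 -0.2]
lb [-0.6  0.5]
ring [[548.94550235 -83.2835243  276.39953524]] front [[482.30270644 -90.09315671 281.53438279]]
shut slot [[529.02577793 -85.31894312 197.        ]]
```

```bash
sed -i 's|(np.array(v)/sc_+off)|((np.array(v)+.5)/sc_-.5+off)|' fit.py; python3 fit.py | head -1
cat >> h.py <<'E'
def down(yaw_y):  # tool z down, tool y at given yaw
    y=np.array([np.cos(yaw_y),np.sin(yaw_y),0]); z=np.array([0,0,-1.]); x=np.cross(y,z)
    return R.from_matrix(np.c_[x,y,z]).as_quat()
E
python3 - <<'E'
from h import *
from station import env,set_gripper,viewer
X=np.load('X.npy'); print(X.round(3))
P0=ext(hatch_pt((-222,-90,10),0),X)[0]      # shut contact
th=X[3]; u=222 
# height of open hatch at horizontal distance 222+10 (front corner of finger) 
zopen=184+np.tan(th)*(u+10)+10/np.cos(th)
print('contact',P0,'open z',zopen)
q=down(np.pi/2+X[2])
s=env.read_state(); p=s['tool_pos']; 
set_gripper(0)
env.move_l([p[0],p[1],460],rate=250)
env.reach([P0[0],P0[1],zopen+80+60],q)
s=env.read_state();print(s['time_s'],s['tool_pos'],s['qpos'].round(2),s['width'],s['force'])
for n in ['scene','wrist']: cv2.imwrite(f'pics/c_{n}.png',viewer.camera(n))
E
```

```text
[ 5.98459e+02 -2.79430e+01  1.03000e-01  3.40000e-01  6.91770e+01
[ 5.98459e+02 -2.79430e+01  1.03000e-01  3.40000e-01  6.91770e+01
  2.00000e-01  4.45970e+01]
contact [ 521.28380073 -176.63113174  194.        ] open z 276.6461245959526
5.2417 [ 521.51234274 -176.09200196  416.67122561] [-0.35  0.2   1.68  0.    1.27 -2.02] 0.5160363867460595 [-0.27562534 -0.30141378  0.38523778]
```

View pics/c_scene.png

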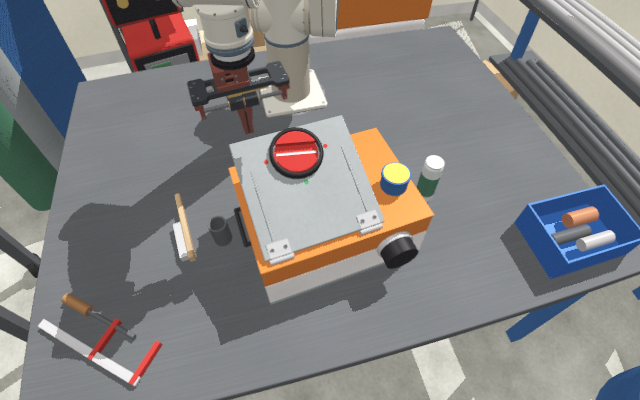

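View pics/c_wrist.png

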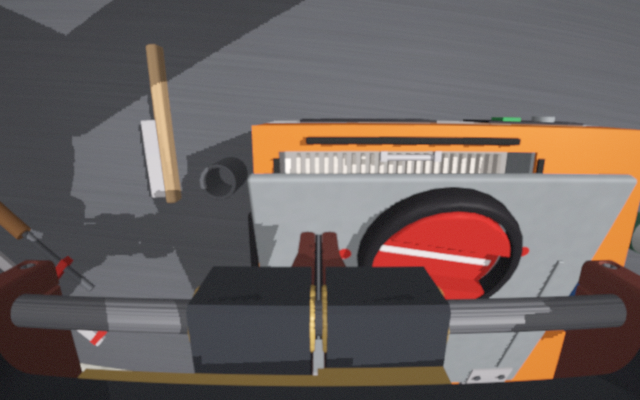

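```bash
python3 - <<'E'
from h import *
from station import env,set_gripper,viewer
s=env.read_state();p=s['tool_pos']
x,y=p[0],p[1]
env.move_l([x,y,276+80+15],rate=100)
for z,r,f in ((210,45,12),(189,15,27)):
    h=env.move_l([x,y,z+80],rate=r,f_stop=f); s=env.read_state(); print(h,s['time_s'],s['tool_pos'].round(1),s['force'].round(1))
cv2.imwrite('pics/d_scene.png',viewer.camera('scene'))
E
```

```text
False 7.9 [ 521.7 -176.2  290.2] [-0.9 -0.1 -0. ]
True 8.9667 [ 521.2 -176.2  274.3] [-2.4 -0.3  8. ]
```

View pics/d_scene.png

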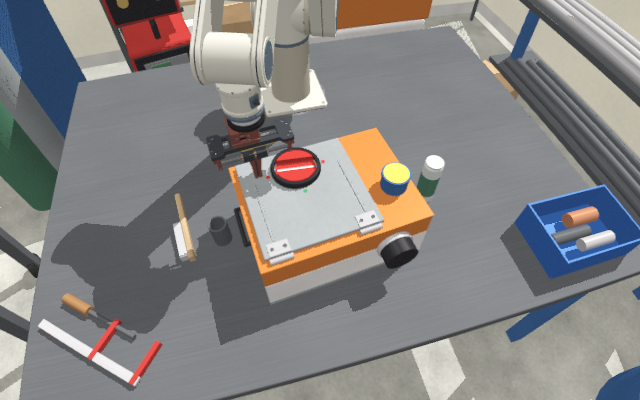

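```bash
python3 - <<'E'
from h import *
from station import env,set_gripper,viewer
X=np.load('X.npy')
s=env.read_state();p=s['tool_pos']
env.move_l([p[0],p[1],330],rate=150)
v=ext(hatch_pt((-145,0,13),0),X)[0]
q=down(np.pi/2+X[2]-X[5])
env.reach([v[0],v[1],370],q)
set_gripper(60)
env.hold(.2)
s=env.read_state();cv2.imwrite('pics/e_wrist.png',viewer.camera('wrist'));print(s['time_s'],s['tool_pos'],s['width'],s['qpos'].round(2))
np.save('e_pose.npy',np.r_[s['tool_pos'],s['orientation']])
cv2.imwrite('pics/e_scene.png',viewer.camera('scene'))
E
```

```text
11.3333 [588.6670459  -79.19969306 370.01262204] 60.235115464805304 [-0.15  0.31  1.64 -0.    1.2  -1.63]
```

View pics/e_wrist.png

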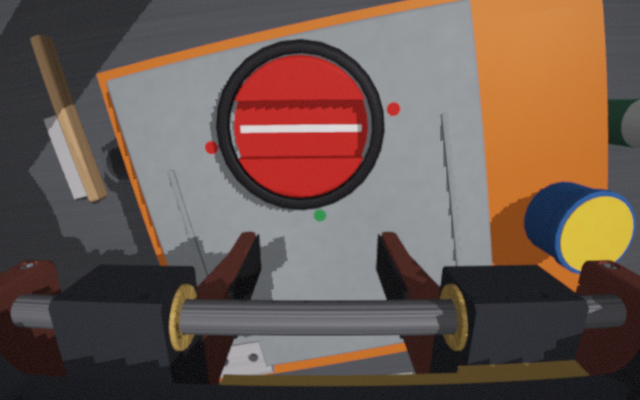

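View pics/e_scene.png

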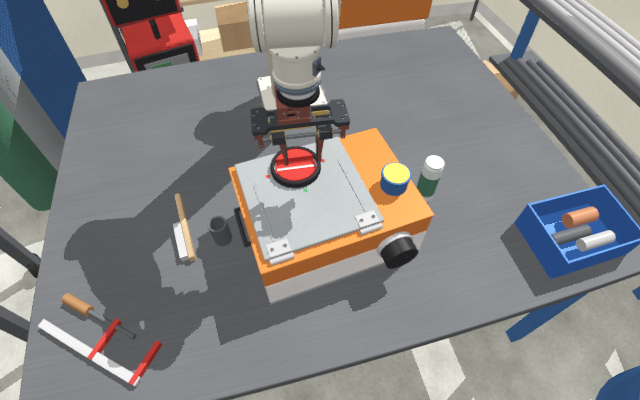

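```bash
cat >> h.py <<'E'
def back(px,cp,pose,z):
    K=np.array([[cp['fx'],0,cp['cx']],[0,cp['fy'],cp['cy']],[0,0,1]])
    n=cv2.undistortPoints(np.array(px,float).reshape(-1,1,2),K,np.array(cp['dist'])).reshape(-1,2)
    d=np.c_[n[:,0],-n[:,1],-np.ones(len(n))]@pose[:3,:3].T
    return pose[:3,3]+d*((z-pose[2,3])/d[:,2])[:,None]
def wpose(cp,pv):
    M=np.eye(4);M[:3,:3]=R.from_quat(pv[3:]).as_matrix();M[:3,3]=pv[:3]; return M@cp['tool_from_camera']
E
python3 - <<'E'
from h import *
from station import viewer
X=np.load('X.npy'); cp=viewer.camera_params('wrist'); W=wpose(cp,np.load('e_pose.npy'))
a=back([(240.5,129),(362,128.3)],cp,W,200); print('line',a,a.mean(0),np.linalg.norm(a[1]-a[0]),np.arctan2(*(a[1]-a[0])[[1,0]]))
b=back([(211,147),(393,109)],cp,W,197); print('dots',b.mean(0),np.linalg.norm(b[1]-b[0]),np.arctan2(*(b[1]-b[0])[[1,0]])-np.pi/2)
r=back([(300,41),(300,207),(218,124),(384,124)],cp,W,214); print('ring',r[:2].mean(0),r[2:].mean(0), r[1]-r[0],r[3]-r[2])
for th in (0,.013): print(ext(hatch_pt((-205,0,13),th),X),ext(hatch_pt((-205,0,27),th),X))
E
```

```text
line [[ 525.02141604 -130.46439916  200.        ]
 [ 533.33662074  -41.84580507  200.        ]] [529.17901839 -86.15510211 200.        ] 89.00785273412842 1.4772388783560724
dots [528.82933432 -86.65655806 197.        ] 138.37321953902915 0.10324584961847694
ring [528.25480385 -86.20302921 214.        ] [525.27088545 -85.28069551 214.        ] [112.42865364 -12.38240971   0.        ] [ 11.38275085 114.16438172   0.        ]
[[528.97497897 -85.36314296 197.        ]] [[528.97497897 -85.36314296 211.        ]]
[[529.16031633 -85.34405702 199.66382645]] [[529.34135381 -85.32541389 213.66264347]]
```

```bash
python3 - <<'E'
from h import *
from station import env,set_gripper,viewer
c=[529.1,-86]; q=down(1.475)
def rep(t):
    s=env.read_state();print(t,round(s['time_s'],2),s['tool_pos'].round(1),s['force'].round(1),s['wrist_torque'].round(2),round(s['width'],1))
env.move_l([*c,330],rot=q,rate=120); rep('above')
env.move_l([*c,300],rate=60); rep('pre')
h=env.move_l([*c,286],rate=30,f_stop=8); rep(h)
if not h:
    h=env.move_l([*c,276.8],rate=12,f_stop=24); rep(h)
cv2.imwrite('pics/f_scene.png',viewer.camera('scene'));cv2.imwrite('pics/f_wrist.png',viewer.camera('wrist'))
E
```

```text
above 12.18 [529.8 -86.1 330.6] [ 1.  -0.   0.3] [ 0.05  0.01 -0.05] 60.0
pre 12.83 [529.2 -86.  299.8] [0.7 0.7 0.3] [ 0.04 -0.02  0.01] 59.8
False 13.45 [529.1 -86.  285.9] [ 0.3 -0.8  0.1] [0.04 0.04 0.01] 60.2
False 14.37 [529.  -86.  277.9] [-5.1  0.5 12.2] [0.1  0.75 0.05] 60.0
```

View pics/f_wrist.png

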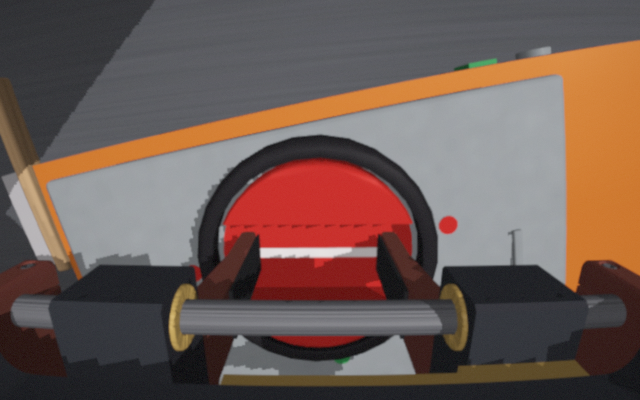

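View pics/f_scene.png

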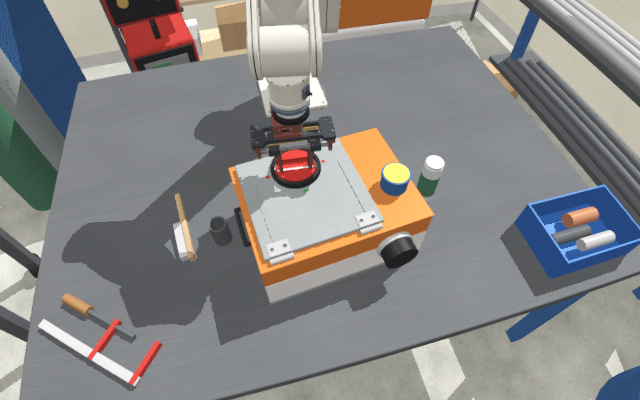

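```bash
cat > turn.py <<'E'
from h import *
from station import env,set_gripper,viewer
import sys
c=[529.1,-86]; z=276.3
ys=[float(a) for a in sys.argv[1:]]
for yv in ys:
    h=env.move_l([*c,z],rot=down(yv),rate=10,f_stop=45)
    s=env.read_state(); M=R.from_quat(s['orientation']).as_matrix()
    print(yv,h,round(s['time_s'],2),'yaw',np.arctan2(M[1,1],M[0,1]).round(3),s['tool_pos'].round(1),s['force'].round(1),s['wrist_torque'].round(2),round(s['width'],1),s['qpos'][5].round(2))
    if h or abs(s['wrist_torque'][2])>2: break
E
python3 turn.py 1.35 1.2
```

```text
1.35 False 14.74 yaw 1.349 [529.1 -86.  277.5] [-5.6  0.2 13.6] [ 0.17  0.89 -0.19] 59.6 -1.53
1.2 False 15.04 yaw 1.199 [529.1 -86.  277.5] [-5.   0.6 13.2] [ 0.08  0.89 -0.13] 60.4 -1.38
```

```bash
python3 turn.py 1.05 .9 .75 .6 .45 .3
```

```text
1.05 False 15.34 yaw 1.049 [529.4 -86.1 277.5] [-3.1  0.  11.9] [-0.03  0.62 -0.1 ] 59.8 -1.23
0.9 False 15.64 yaw 0.899 [529.4 -86.1 277.5] [-2.1  0.4 11.4] [-0.06  0.63 -0.08] 60.1 -1.08
0.75 False 15.94 yaw 0.749 [529.7 -86.3 277.6] [-2.  -0.6 10.5] [-0.25  0.49 -0.14] 60.2 -0.93
0.6 False 16.24 yaw 0.599 [529.9 -86.3 277.6] [-0.2  0.8 11. ] [-0.14  0.34 -0.16] 60.1 -0.78
0.45 False 16.54 yaw 0.45 [530.2 -86.4 277.6] [ 0.4 -0.8  8.5] [-0.21  0.18 -0.03] 59.8 -0.63
0.3 False 16.84 yaw 0.3 [530.2 -86.3 277.6] [ 0.1 -0.6  9. ] [-0.21  0.24 -0.02] 60.0 -0.48
```

```bash
python3 - <<'E'
from h import *
from station import env,viewer
a=viewer.camera('wrist');cv2.imwrite('pics/g_wrist.png',a)
E
```

```text
(no output)
```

View pics/g_wrist.png

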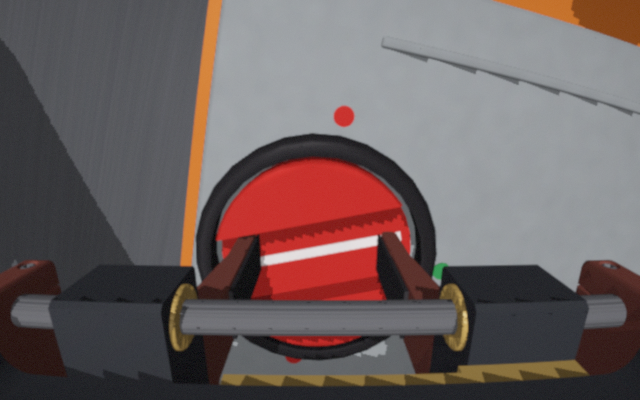

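```bash
python3 turn.py .2 .1 0 -.05 -.1 -.14 -.17 -.2
```

```text
0.2 False 17.14 yaw 0.2 [530.2 -86.5 277.6] [-0.1 -1.4  8.5] [-0.35  0.26  0.03] 60.0 -0.38
0.1 False 17.39 yaw 0.1 [530.2 -86.6 277.6] [ 0.5 -2.3  8.1] [-0.44  0.25  0.05] 60.0 -0.28
0.0 False 17.64 yaw -0.0 [530.1 -86.6 277.6] [ 0.4 -1.8  8.9] [-0.49  0.34  0.04] 60.0 -0.18
-0.05 False 17.89 yaw -0.05 [530.1 -86.8 277.6] [ 0.6 -3.9  8.4] [-0.63  0.37  0.07] 60.2 -0.13
-0.1 False 18.14 yaw -0.1 [530.1 -86.8 277.6] [ 0.9 -3.3 10.1] [-0.68  0.31  0.12] 60.1 -0.08
-0.14 False 18.39 yaw -0.139 [530.4 -86.2 277.6] [ 1.1 -0.2  8.8] [-0.02  0.08  0.39] 60.1 -0.04
-0.17 False 18.64 yaw -0.166 [530.4 -86.1 277.6] [1.9 0.7 8.5] [0.11 0.06 1.88] 60.2 -0.02
-0.2 False 18.89 yaw -0.191 [530.5 -86.1 277.6] [2.6 0.5 9. ] [0.22 0.11 3.59] 60.4 0.01
```

```bash
python3 - <<'E'
from h import *
from station import env,viewer
s=env.read_state();np.save('h_pose.npy',np.r_[s['tool_pos'],s['orientation']])
a=viewer.camera('wrist');cv2.imwrite('pics/h_wrist.png',a)
E
```

```text
(no output)
```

View pics/h_wrist.png

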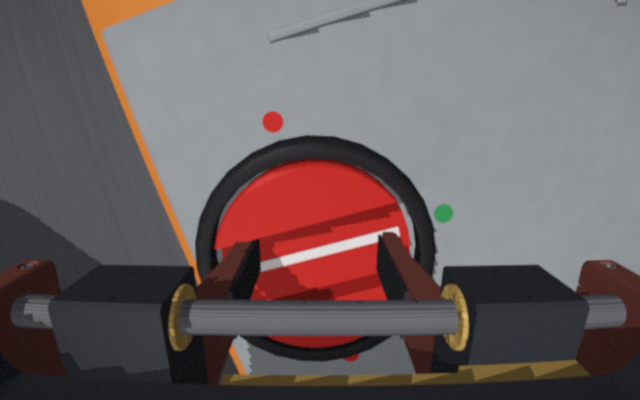

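```bash
python3 - <<'E'
from h import *
from station import env,set_gripper,viewer
def rep(t):
    s=env.read_state();print(t,round(s['time_s'],2),s['tool_pos'].round(1),s['force'].round(1),s['wrist_torque'].round(2))
c=[530,-86.2]
env.move_l([*c,276.8],rot=down(-.125),rate=10); rep('relax')
env.move_l([*c,281],rate=30); rep('lift4')
env.move_l([*c,281.5],rot=down(.10),rate=10); rep('align')
env.move_l([*c,330],rate=100); rep('up')
X=np.load('X.npy')
# view: camera on tool +x side
q=down(np.pi/2+X[2]-X[5])
v=ext(hatch_pt((-145,0,13),0),X)[0]
env.reach([v[0],v[1],370],q); env.hold(.2)
s=env.read_state();np.save('i_pose.npy',np.r_[s['tool_pos'],s['orientation']])
cv2.imwrite('pics/i_wrist.png',viewer.camera('wrist'));rep('view')
E
```

```text
relax 19.2 [530.6 -86.2 277.6] [-0.8 -0.3  6.3] [-0.01  0.32  0.04]
lift4 19.49 [529.9 -86.2 281. ] [ 0.  -0.2  1.5] [-0.09  0.1   0.04]
align 19.87 [529.8 -86.2 281.2] [-0.5 -0.  -0.3] [-0.1  -0.01 -0.06]
up 20.5 [529.7 -86.2 329.7] [-0.8 -0.2 -1.3] [-0.09  0.05 -0.05]
view 21.97 [588.5 -79.2 369.9] [ 0.5 -0.2  0.2] [ 0.  0. -0.]
```

View pics/i_wrist.png

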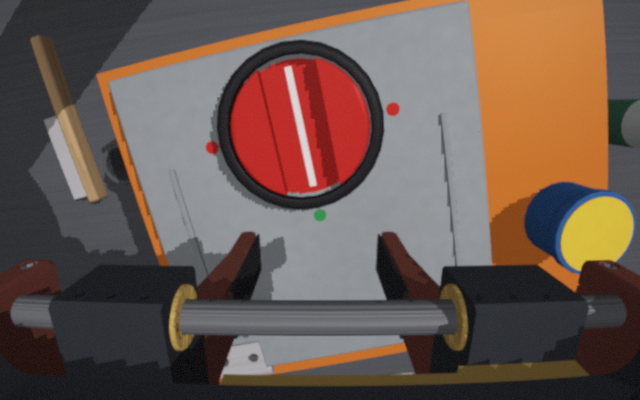

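```bash
python3 - <<'E'
from h import *
from station import env,set_gripper,viewer
X=np.load('X.npy'); cp=viewer.camera_params('wrist'); W=wpose(cp,np.load('i_pose.npy'))
a=back([(288.5,67),(313,186)],cp,W,198); d=a[1]-a[0]; y=np.arctan2(d[1],d[0]); print('line yaw',y,'cam',np.pi/2+X[2]-y,a.mean(0),np.linalg.norm(d))
for th in (0,.01,.02): print(th,proj(ext(hatch_pt([(-270,-135,10),(-270,135,10),(-205,-69.2,10),(-205,69.2,10)],th),X),cp,W).round(1).tolist())
b=back([(211,147),(393,109)],cp,W,196); print(np.linalg.norm(b[1]-b[0]))
im=cv2.imread('pics/i_wrist.png')[0:240,80:500]; cv2.imwrite('pics/i2.png',cv2.resize(im,None,fx=1.9,fy=1.9,interpolation=cv2.INTER_CUBIC))
env.move_l([*env.read_state()['tool_pos'][:2],460],rate=200)
env.reach([300,300,460],down(1.6)); print(env.read_state()['time_s'])
cv2.imwrite('pics/j_scene.png',viewer.camera('scene'));t=viewer.camera('top');cv2.imwrite('pics/j_top.png',cv2.resize(t[130:290,200:480],None,fx=2.8,fy=2.8,interpolation=cv2.INTER_CUBIC))
E
```

```text
line yaw 0.09678808705459141 cam 1.5766259340715376 [529.10475627 -86.21045495 198.        ] 88.12664290515322
0 [[108.1, 80.5], [470.4, 0.1], [213.8, 147.0], [393.9, 109.4]]
0.01 [[106.0, 80.4], [472.1, -0.9], [213.1, 147.4], [394.6, 109.6]]
0.02 [[103.9, 80.3], [473.8, -1.9], [212.3, 147.9], [395.2, 109.7]]
138.8240354352357
24.3083
```

View pics/j_scene.png

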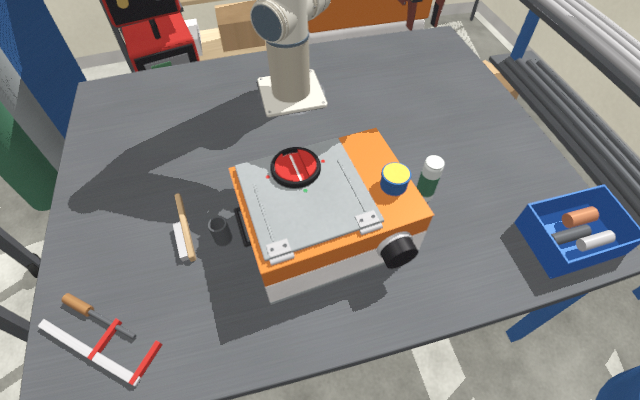

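View pics/j_top.png

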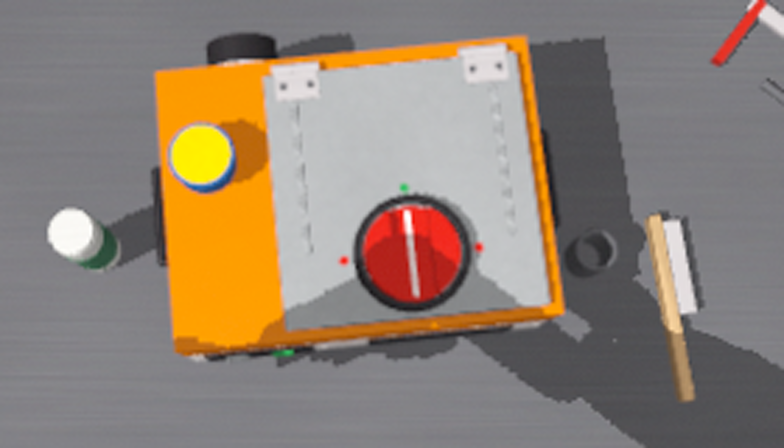

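View pics/i2.png

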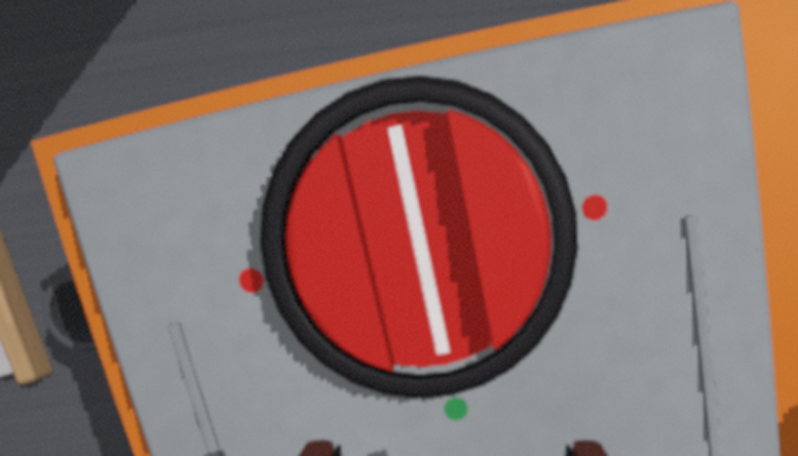

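```bash
python3 -c "
from station import env,workorder
env.hold(.3); print(workorder.sign_off(), env.read_state()['time_s'])"
```

```text
the job is handed in; nothing more can be done
the job is handed in; nothing more can be done
```

The hatch is shut and locked, and I handed the job in at about 24.6 s of the 48 s allowed; the sign-off gives no verdict.

**What I did:**
- **Hatch:** I pushed it down with closed fingertips on its free face, right of the ring. I stopped at 27 N with the tips at z = 194.3 mm, against 194 mm for fully shut.
- **Fastener:** I set both fingertips in the slot, 60 mm apart. I turned the fastener clockwise from about 0.20 rad while pressing lightly on the slot floor. At the stop the torque rose sharply to 3.6 N m. I then relaxed the torque, lifted out and moved the arm clear.

**Last checks:**
- **Fastener:** The white line points at the green dot. It measures about 1.577 rad, which matches the 1.57 stop within measuring error.
- **Hatch:** Its position in the wrist picture fits an opening of 0 to 0.01 rad, so at most about 2.7 mm at the front. That picture cannot tell it from fully flat any more finely.
- **Other objects:** The tin, spray can, pipe stub and brush look unmoved in the scene and top pictures; I compared them by eye and did not measure them.

The scene and top camera points were off by about 1 pixel in the first fit. The wrist camera put the slot within about 1 mm of that fit, so no check disagreed by enough to matter.

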